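# Feed the pallet home and start the press with the two-hand buttons

### The arm

A 7-joint arm with a two-finger parallel gripper is mounted at the origin on the work surface. World frame = base frame: x ahead of the robot, y to its left, z up, the work surface at z = 0. Lengths are in m, angles in rad, forces in N, time in s.
With the tool pointing down it reaches from about 0.425 to 0.925 m from the base axis. Payload 6.8 kg.
Tool frame: the origin (TCP) lies midway between the tips of the shut fingers; the grasp point (between the pads) lies 19 mm behind it; z points along the fingers, y is the line along which they close (so a half turn about z gives the same grasp; the last joint's range is limited). The gripper opens to 85 mm and grips with 20 to 120 N. Pads are 22 mm wide; open, the fingers measure 114 mm over their backs; the gripper's body (76 mm by 85 mm) begins 54 mm behind the grasp point. The pads swing forward as they close: fully open they stand 13 mm farther back than shut.
Start: joints at [1.025, 0.477, 0.022, 1.555, -0.011, 1.109, -0.083], TCP at [0.286, -0.611, 0.231] pointing down, gripper open.
Joint ranges: [-2.96, 2.96], [-0.34, 2.1], [-1.41, 1.46], [0.24, 2.44], [-1.37, 4.51], [0.17, 1.92], [-2.96, 2.96]. Speed limits (rad/s): [2.39, 2.39, 3.14, 3.14, 3.14, 3.14, 3.14].

### API

Orientations are given as a unit quaternion [w, x, y, z].
In Python, from station import bot gives the robot as it stands.
- The arm moves only by the tool jog_arm, never from a script. Its argument "rows" is a list of rows, each an object of numbers: "fingers": the finger opening in mm, from 0 to 85.4; "x", "y", "z": the shift along the tool's x, y, z in mm; "ax", "ay", "az": the turn, a rotation vector about the tool's x, y, z in degrees. A call has exactly 8 rows; each row shifts and turns the commanded pose from where the row before left it, along the tool's axes as they then stand; what a row does not reach is not made up. A row lasts 1/10 s, in which the tool goes at most 50 mm and 8.59 degrees, less where a joint would pass 70% of its speed; a pose out of reach is approached as far as the arm can. A call with a gripper value outside its range is refused whole. The fingers move at their own pace and stop on an object; "force" is the grip in N (left out, the last holds). Time passes only in rows, so rows that do not move let the fingers close, or fill a call up. It gives the time, the measured TCP pose, the force, the opening and the grip force at its end, in the units of the state.
- bot.get_obs(): the state, without advancing time (a new reading comes with each control period).
- bot.read_camera(name): name is "side" or "top"; returns a dict with "pixels" (384x512x3 uint8, red, green, blue), "vertical_fov" (degrees; the focal length in pixels is half the picture's height over the tangent of half this angle, whatever the lens; pixels are square), "cx", "cy" (the principal point, pixels), "world_from_camera" (4x4, takes a point from camera to world coordinates). Camera axes: x right, y down, z forward; pixel columns grow to the right and rows downward; lengths in m; the calibration is good to about 2 mm. A picture is of the moment at which its call begins. There is no depth.
- bot.hand_in(): hands the job in; it is judged then, once.
The state is a dict: "t": time; "q": joint angles; "joint_vel": joint speeds; "joint_torque": joint torques, N m; "eef_pos": TCP position; "tool_rot": TCP orientation; "contact_force": force on the tool from outside, world axes, zero at the start; "torque": the same for the moment, N m; "gripper_width": opening from 0.0 (shut) to 1.0 (fully open); "grasp_force": force on a finger pad.
Only numpy, scipy, OpenCV 4.12 (cv2) and the standard library are available. Lean on these libraries where they do the work, as an engineer would, in place of code of your own. Each camera call takes 0.05 s, during which the arm holds its last target. There are 200 camera calls.

### The job

With closed fingertips push the pallet along its channel by the upright lug until it is fully home against the stop under the press; do not grip or lift it. Then stand one fingertip on each of the two flat start buttons of the console, press both fully down together, hold them down for at least three seconds, and let both come up again. Leave the domed stop button between them alone, pick nothing up and do not disturb the tools and parts standing about.

Things in the scene. Friction and masses are not known exactly. Their poses are not given: they have to be found in the camera images.
- press: Green bench press, fixed; base slab 450 x 150 x 20 mm. Origin: on the work surface, exactly under the pallet's centre when the pallet is home. +x is the feed direction (away from the robot, to the column), z up. A straight open channel 83 mm wide runs along x on the slab (floor z = 20 mm) from x = -240 mm to the stop, between side rails with tops at z = 34 mm. No part of the press moves.
- stop_face (a point): Middle of the channel's hard stop face, at press x = +90 mm, 40 mm above the work surface; the pallet's far end rests against it when home.
- head_front (a point): Lower front edge of the overhanging press head, press x = +10 mm, 145 mm above the work surface: keep the gripper on the robot's side of it. Behind it the ram comes down to 110 mm; the column starts at x = +120 mm; overall height 245 mm.
- pallet: Loose aluminium pallet 180 (x) x 80 (y) x 20 mm, 0.4 to 0.85 kg, in the channel with 1.5 mm side play; 2 to 6 N push it. Origin: centre of its underside; axes parallel to the press's. Upright lug (60 mm wide, 12 thick, top 55 mm above the underside) at its robot-side end; fixed steel chuck (56 mm diameter, 60 mm top) at x = +45 mm. Starts 50 to 90 mm short of home (press x = 0, z = 20 mm).
- lug_face (a point): Middle of the lug's flat face on the robot's side, 40 mm above the pallet's underside (60 mm above the work surface); 90 mm behind the pallet's origin. Push here towards the press's +x with closed fingertips.
- lug_back: The rear half of the lug (6 mm thick), behind the lug face as seen from the robot; fingers have no business on this side of the lug. Origin: centre of its underside, at the pallet's x = -81 mm.
- console: Grey two-hand start console fixed to the bench, box 100 (x) x 170 (y) x 50 mm high. Origin: centre of its underside, on the work surface; the row of three buttons runs along its y, z up. Outer two: flat start buttons; middle: domed stop button.
- cap_left (a point): Flat round black start button cap, 26 mm diameter. The point: centre of its flat top, 66 mm above the work surface when up; at console y = +35 mm. Its axes are the console's.
- cap_right (a point): The same cap at console y = -35 mm; the centres are 70 mm apart, so the two fingertips of an opened gripper can stand on both at once.
- start_left (a joint): Travel of the left start button, m: 0 up, 0.008 fully down; springs back. Takes 1.2 N to start and 4 N at full depth (8 N for both buttons together); a hard end stop follows.
- start_right (a joint): Travel of the right start button; the same.
- stop (a joint): Travel of the domed stop button midway between the start buttons, m: 0 up, 0.005 down; springs back (4 N). To be left alone.
- stop_top (a point): Top of the domed stop button, 22 mm in diameter, 64 mm above the work surface, midway between the two start buttons.
- vblock: Steel V-block 45 x 35 x 35 mm near one end of the console; origin under its centre. Loose bystander, not to be disturbed.
- arbor: Steel arbor standing on its 32 mm foot, 50 mm high, near the other end of the console; origin under its centre. Loose bystander, not to be disturbed.
- bush: Brass bush, 36 mm diameter, 40 mm high, beside the press; origin under its centre. Loose bystander, not to be disturbed.
- wrench: Spanner 160 mm long lying beside the press along its own x; origin under it. Loose bystander, not to be disturbed.
- vise: Small toolmaker's vise, about 120 x 60 x 52 mm, in the middle beyond press and console; origin under its centre. Loose bystander, not to be disturbed.
- driver: Screwdriver 180 mm long lying in the middle, before press and console; origin under it. Loose bystander, not to be disturbed.
- oil: Steel can, 50 mm diameter, 110 mm high, to the right of the work; origin under its centre. Loose bystander, not to be disturbed.

How it is judged:
On the way, in this order (a step that is already met when the one before it is completed fails the run):
1. the pallet is home against the stop (within 3 mm) (x of pallet in the frame of press above -0.003 m and z of pallet in the frame of press below 0.023 m), for 0.2 s.
2. both start buttons are held down (at least 6 of 8 mm), with the fingers on each, for three seconds without a break (value of joint each of start_left, start_right above 0.006 m and contact force between the fingers and start_left above 0.3 N and contact force between the fingers and start_right above 0.3 N), for 2.9 s.
At the end, for the whole second after the job is handed in: The pallet rests home in its channel within 3 mm of the stop, all three buttons are up (within 1 mm), and every bystander is within 20 mm of where it started (all of step 1 and linear speed of pallet below 0.01 m/s and value of joint each of start_left, start_right, stop below 0.001 m and distance of each of vblock, arbor, bush, wrench, vise, driver, oil from where it was at the start of the episode below 0.02 m); the robot touches nothing.
It fails at once if the pallet is lifted (more than 6 mm off the channel floor), tipped (0.1 rad), or gripped by its lug (fingers press on the lug's rear half) (z of pallet in the frame of press above 0.026 m or angle between pallet's own z axis and vertical above 0.1 rad or contact force between the fingers and lug_back above 1 N).
It fails at once if a start button is pressed (3 mm) while the pallet is not home (x of pallet in the frame of press below -0.006 m and value of joint any of start_left, start_right above 0.003 m).
It fails at once if one start button is pressed without the other (one past 5 mm while the other is above 1 mm) ((value of joint start_left above 0.005 m and value of joint start_right below 0.001 m) or (value of joint start_right above 0.005 m and value of joint start_left below 0.001 m)).
It fails at once if the stop button is pressed (2 mm) (value of joint stop above 0.002 m).
It fails at once if a bystander is moved 20 mm or lifted (distance of any of vblock, arbor, bush, wrench, vise, driver, oil from where it was at the start of the episode above 0.02 m).
It also fails if it takes over 58 s, if anything falls off the work surface, if the arm or the gripper's body presses on something with over 40 N, if the wrist force passes 120 N, or if a joint passes its speed limit or range.

## Working session

There is one attempt and no reset: what is moved stays moved. The work goes in short steps, Python scripts to look and compute and a tool call to move; the robot and the scene stay as the last step left them, time stands still between calls to the robot, and variables do not carry over. Pictures are saved under pics/ and viewed, at most 10 in all, crops included, and the job is handed in when it is done.

Besides the shell and the picture viewer there is one more tool, called after "Emit:" as a command line: name --argument value ..., lists and objects as JSON in quotes. jog_arm: Moves the arm, as the interface text tells. Its arguments: {"type":"object","properties":{"rows":{"type":"array","items":{"type":"object","properties":{"fingers":{"type":"number"},"x":{"type":"number"},"y":{"type":"number"},"z":{"type":"number"},"ax":{"type":"number"},"ay":{"type":"number"},"az":{"type":"number"}}}},"force":{"type":"number"}},"required":["rows"]}

```bash
mkdir -p pics
cat > h.py <<'E'
import numpy as np,cv2
from station import bot
def cam(n):
    d=bot.read_camera(n);cv2.imwrite(f'pics/_{n}.png',d['pixels'][:,:,::-1]);d['pixels']=d['pixels'];return d
def ray(d,u,v):
    f=d['pixels'].shape[0]/2/np.tan(np.radians(d['vertical_fov'])/2)
    T=np.array(d['world_from_camera']);return T[:3,3],T[:3,:3]@np.array([(u-d['cx'])/f,(v-d['cy'])/f,1])
def atz(d,u,v,z):
    o,r=ray(d,u,v);return o+r*(z-o[2])/r[2]
def proj(d,p):
    f=d['pixels'].shape[0]/2/np.tan(np.radians(d['vertical_fov'])/2)
    T=np.linalg.inv(np.array(d['world_from_camera']));c=T[:3,:3]@np.array(p)+T[:3,3]
    return c[:2]/c[2]*f+[d['cx'],d['cy']]
E
python3 - <<'E'
from h import *
import pickle
for n in('top','side'):
    d=cam(n);pickle.dump(d,open(n+'.pkl','wb'));print(n,d['vertical_fov'],d['cx'],d['cy'],np.round(d['world_from_camera'],3).tolist())
    cv2.imwrite(f'pics/{n}1.png',cv2.resize(d['pixels'][:,:,::-1],(800,600),interpolation=cv2.INTER_CUBIC))
o=bot.get_obs();print(o)
E
```

```text
top 42.6218535702389 250.19784673200064 197.4513174733017 [[0.013, -0.994, 0.104, 0.376], [-1.0, -0.012, 0.011, -0.05], [-0.009, -0.104, -0.994, 1.783], [0.0, 0.0, 0.0, 1.0]]
side 57.19757469424849 247.9084904270337 189.47843469543636 [[-0.957, -0.173, 0.233, 0.363], [-0.29, 0.578, -0.763, 0.658], [-0.002, -0.797, -0.603, 0.696], [0.0, 0.0, 0.0, 1.0]]
{'t': 0.1, 'q': array([ 1.0249113 ,  0.47775079,  0.02236953,  1.55633619, -0.0115021 ,
        1.10933753, -0.08308647]), 'joint_vel': array([ 0.00150199, -0.00180596, -0.00062294, -0.00139452, -0.0010959 ,
        0.00029735,  0.00099448]), 'joint_torque': array([ 4.98465408e-03, -5.97765934e+01,  1.61384538e+00, -2.81958675e+01,
        1.28362534e-02,  4.93591855e-03, -4.65255823e-05]), 'eef_pos': array([ 0.28590182, -0.61086553,  0.23040804]), 'tool_rot': array([-8.13968536e-04,  9.76137216e-01,  2.17152966e-01, -2.50525768e-04]), 'contact_force': array([ 0.43138439, -0.30336435,  1.07181841]), 'torque': array([-0.0270197 ,  0.02066157,  0.0250174 ]), 'grasp_force': 0.0, 'gripper_width': 1.0010411101598042}
```

View pics/top1.png

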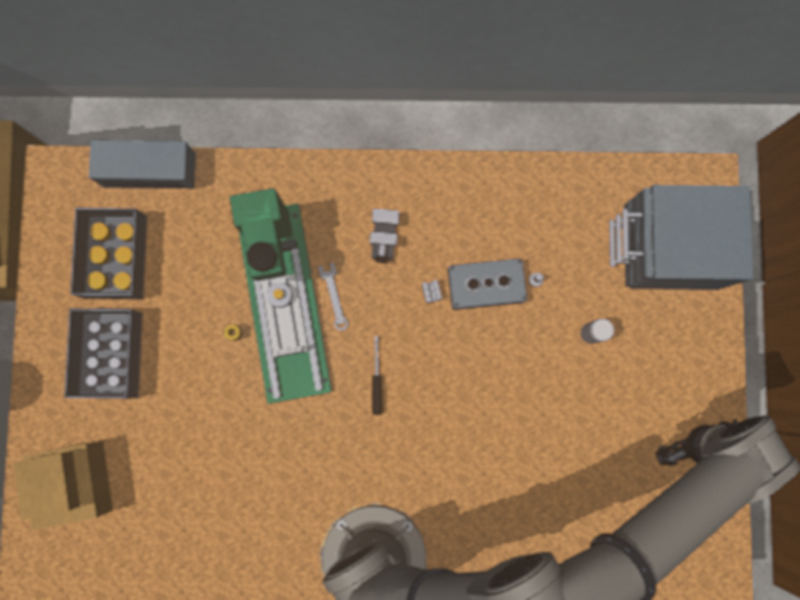

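View pics/side1.png

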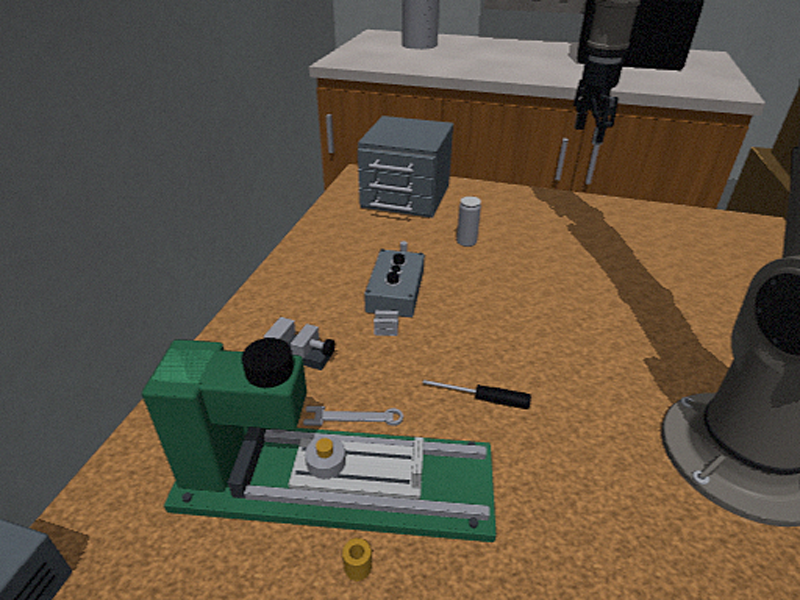

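Top shows the press (≈230–330, 190–400), the console (450–525, 260–307), the wrench at its right, and the driver at (377,375). Side shows the pallet lug at about (417,462). Next come enlarged crops.

Run:
```python
from h import *
import pickle
t=pickle.load(open('top.pkl','rb'));s=pickle.load(open('side.pkl','rb'))
def crop(d,x,y,w,h,k): 
    im=cv2.resize(d['pixels'][y:y+h,x:x+w,::-1],None,fx=k,fy=k,interpolation=cv2.INTER_CUBIC)
    for u in range(0,w,10): cv2.line(im,(u*k,0),(u*k,6),(0,0,255),1);cv2.putText(im,str(x+u),(u*k,16),0,.32,(0,0,255))
    for v in range(0,h,10): cv2.line(im,(0,v*k),(6,v*k),(0,0,255),1);cv2.putText(im,str(y+v),(8,v*k+4),0,.32,(0,0,255))
    return im
A=np.zeros((600,800,3),np.uint8)
a=crop(t,145,115,75,148,4);A[:a.shape[0],:a.shape[1]]=a
a=crop(t,282,160,56,42,8);A[:336,320:320+448]=a
a=crop(s,228,150,52,44,6);A[336:336+264,320:320+312]=a
cv2.imwrite('pics/c1.png',A)
cv2.imwrite('pics/c2.png',crop(s,100,255,220,95,3.6.__int__()))
```

```text
(no output)
```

View pics/c1.png

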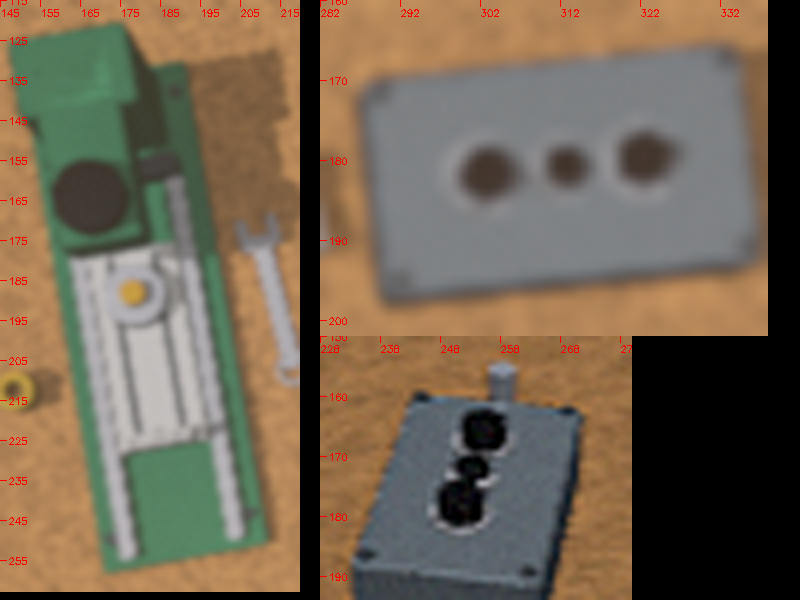

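View pics/c2.png

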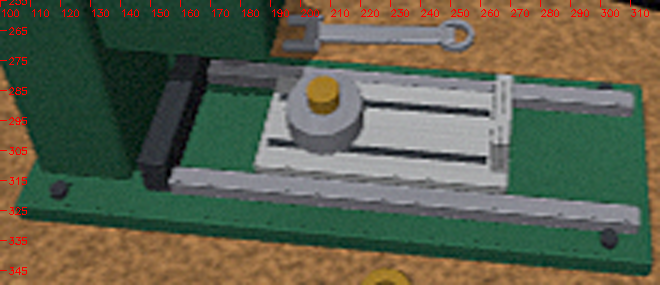

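Run:
```python
from h import *
import pickle
t=pickle.load(open('top.pkl','rb'));s=pickle.load(open('side.pkl','rb'))
P=lambda n,d,u,v,z:print(n,np.round(atz(d,u,v,z)*1000,1))
for n,d,u,v in[('capL t',t,302.9,181.6),('capR t',t,322.5,179.6),('capL s',s,251.3,177.2),('capR s',s,255.5,165.7)]:P(n,d,u,v,.066)
P('stop t',t,313,180.8,.064)
for n,u,v in[('BL',290,197.5),('BR',336.7,193),('TL',287,171.5),('TR',334,166)]:P('con '+n,t,u,v,.05)
for n,d,u,v in[('slab fl',t,171.7,258),('slab fr',t,212.5,250),('slab br',t,191.5,130.7),('s fl',s,316.7,342.3),('s fr',s,314,283.3),('s bl',s,107.3,325)]:P(n,d,u,v,.02)
P('pal FL t',t,175.5,228.5,.04);P('pal FR t',t,200,224,.04)
P('lug top L s',s,269.5,302,.075);P('lug top R s',s,270.3,280.3,.075);P('railL end',t,177,254.8,.034);P('railR end',t,204.3,249.8,.034)
P('rail s L end',s,313.2,325,.034);P('rail s R end',s,310.8,286.5,.034)
P('wrench end',t,217,207,.005);P('driver',t,241,264,.02);P('driver tip',t,241,215,.0);
```

```text
capL t [ 614.5 -216.3   66. ]
capR t [ 622.4 -285.2   66. ]
capL s [ 614.3 -201.5   66. ]
capR s [ 619.6 -267.8   66. ]
stop t [ 618. -252.   64.]
con BL [ 559.4 -172.4   50. ]
con BR [ 577.5 -337.4   50. ]
con TL [ 652.3 -161.3   50. ]
con TR [ 674.1 -328.3   50. ]
slab fl [340.8 245.3  20. ]
slab fr [371.  100.5  20. ]
slab br [803.8 186.7  20. ]
s fl [342.1 253.4  20. ]
s fr [368.8 108.9  20. ]
s bl [770.4 342.6  20. ]
pal FL t [445.  231.6  40. ]
pal FR t [462.1 145.1  40. ]
lug top L s [448.9 227.   75. ]
lug top R s [460.6 173.1  75. ]
railL end [352.5 224.5  34. ]
railR end [371.4 128.3  34. ]
rail s L end [354.8 226.2  34. ]
rail s R end [374.4 131.4  34. ]
wrench end [526.2  88.8   5. ]
driver [323.   -1.8  20. ]
driver tip [498.6   1.4   0. ]
```

Emit:
jog_arm --rows '[{"az":1.7,"fingers":0},{"az":1.7},{"az":1.7},{"az":1.7},{"az":1.7},{"az":1.7},{"az":1.7},{"az":1.7}]' --force 60

```text
invalid input
```

Emit:
jog_arm --rows '[{"x":19,"y":-25.5},{"x":19,"y":-25.5},{"x":19,"y":-25.5},{"x":19,"y":-25.5},{"x":19,"y":-25.5},{"x":19,"y":-25.5},{"x":19,"y":-25.5},{"x":19,"y":-25.5}]'

```text
invalid input
```

Emit:
jog_arm --rows '[{"x":19,"y":-25.5},{"x":19,"y":-25.5},{"x":19,"y":-25.5},{"x":19,"y":-25.5},{"x":19,"y":-25.5},{"x":19,"y":-25.5},{"x":19,"y":-25.5},{"x":19,"y":-25.5}]'

```text
invalid input
```

Emit:
jog_arm --rows '[{"x":-1.5,"y":-22},{"x":-1.5,"y":-22},{"x":-1.5,"y":-22},{"x":-1.5,"y":-22},{"x":-1.5,"y":-22},{"x":-1.5,"y":-22},{"x":-1.5,"y":-22},{"x":-1.5,"y":-22}]'

```text
invalid input
```

Emit:
jog_arm --rows '[{"fingers":0,"x":0,"y":0,"z":0,"ax":0,"ay":0,"az":1.7},{"fingers":0,"x":0,"y":0,"z":0,"ax":0,"ay":0,"az":1.7},{"fingers":0,"x":0,"y":0,"z":0,"ax":0,"ay":0,"az":1.7},{"fingers":0,"x":0,"y":0,"z":0,"ax":0,"ay":0,"az":1.7},{"fingers":0,"x":0,"y":0,"z":0,"ax":0,"ay":0,"az":1.7},{"fingers":0,"x":0,"y":0,"z":0,"ax":0,"ay":0,"az":1.7},{"fingers":0,"x":0,"y":0,"z":0,"ax":0,"ay":0,"az":1.7},{"fingers":0,"x":0,"y":0,"z":0,"ax":0,"ay":0,"az":1.8}]' --force 60

```text
t: 0.9
eef_pos: [0.2862, -0.6113, 0.2313]
tool_rot: [0.0, 0.995, 0.098, 0.0]
contact_force: [0.2, 0.6, -0.2]
gripper_width: 0.002
grasp_force: 0.0
```

Emit:
jog_arm --rows '[{"fingers":0,"x":19,"y":-25.5,"z":0,"ax":0,"ay":0,"az":0},{"fingers":0,"x":19,"y":-25.5,"z":0,"ax":0,"ay":0,"az":0},{"fingers":0,"x":19,"y":-25.5,"z":0,"ax":0,"ay":0,"az":0},{"fingers":0,"x":19,"y":-25.5,"z":0,"ax":0,"ay":0,"az":0},{"fingers":0,"x":19,"y":-25.5,"z":0,"ax":0,"ay":0,"az":0},{"fingers":0,"x":19,"y":-25.5,"z":0,"ax":0,"ay":0,"az":0},{"fingers":0,"x":19,"y":-25.5,"z":0,"ax":0,"ay":0,"az":0},{"fingers":0,"x":19,"y":-25.5,"z":0,"ax":0,"ay":0,"az":0}]'

```text
t: 1.7
eef_pos: [0.3954, -0.3802, 0.2315]
tool_rot: [0.0, 0.995, 0.098, 0.0]
contact_force: [0.3, 0.1, -0.1]
gripper_width: -0.001
grasp_force: 0.0
```

Emit:
jog_arm --rows '[{"fingers":0,"x":19,"y":-25.5,"z":0,"ax":0,"ay":0,"az":0},{"fingers":0,"x":19,"y":-25.5,"z":0,"ax":0,"ay":0,"az":0},{"fingers":0,"x":19,"y":-25.5,"z":0,"ax":0,"ay":0,"az":0},{"fingers":0,"x":19,"y":-25.5,"z":0,"ax":0,"ay":0,"az":0},{"fingers":0,"x":19,"y":-25.5,"z":0,"ax":0,"ay":0,"az":0},{"fingers":0,"x":19,"y":-25.5,"z":0,"ax":0,"ay":0,"az":0},{"fingers":0,"x":19,"y":-25.5,"z":0,"ax":0,"ay":0,"az":0},{"fingers":0,"x":19,"y":-25.5,"z":0,"ax":0,"ay":0,"az":0}]'

```text
t: 2.5
eef_pos: [0.5042, -0.1503, 0.2316]
tool_rot: [0.0, 0.995, 0.098, 0.0]
contact_force: [1.3, -0.9, -0.3]
gripper_width: 0.002
grasp_force: 0.0
```

Emit:
jog_arm --rows '[{"fingers":0,"x":-1.5,"y":-22,"z":0,"ax":0,"ay":0,"az":0},{"fingers":0,"x":-1.5,"y":-22,"z":0,"ax":0,"ay":0,"az":0},{"fingers":0,"x":-1.5,"y":-22,"z":0,"ax":0,"ay":0,"az":0},{"fingers":0,"x":-1.5,"y":-22,"z":0,"ax":0,"ay":0,"az":0},{"fingers":0,"x":-1.5,"y":-22,"z":0,"ax":0,"ay":0,"az":0},{"fingers":0,"x":-1.5,"y":-22,"z":0,"ax":0,"ay":0,"az":0},{"fingers":0,"x":-1.5,"y":-22,"z":0,"ax":0,"ay":0,"az":0},{"fingers":0,"x":-1.5,"y":-22,"z":0,"ax":0,"ay":0,"az":0}]'

```text
t: 3.3
eef_pos: [0.457, 0.0196, 0.2315]
tool_rot: [0.0, 0.995, 0.098, 0.0]
contact_force: [0.0, -0.5, -0.1]
gripper_width: 0.001
grasp_force: 0.0
```

Emit:
jog_arm --rows '[{"fingers":0,"x":-1.5,"y":-21.7,"z":0,"ax":0,"ay":0,"az":0},{"fingers":0,"x":-1.5,"y":-21.7,"z":0,"ax":0,"ay":0,"az":0},{"fingers":0,"x":-1.5,"y":-21.7,"z":0,"ax":0,"ay":0,"az":0},{"fingers":0,"x":-1.5,"y":-21.7,"z":0,"ax":0,"ay":0,"az":0},{"fingers":0,"x":-1.5,"y":-21.7,"z":0,"ax":0,"ay":0,"az":0},{"fingers":0,"x":-1.5,"y":-21.7,"z":0,"ax":0,"ay":0,"az":0},{"fingers":0,"x":-1.5,"y":-21.7,"z":0,"ax":0,"ay":0,"az":0},{"fingers":0,"x":-1.5,"y":-21.7,"z":0,"ax":0,"ay":0,"az":0}]'

```text
t: 4.1
eef_pos: [0.411, 0.1874, 0.2315]
tool_rot: [-0.0, 0.995, 0.098, 0.0]
contact_force: [-0.1, -0.8, -0.2]
gripper_width: 0.001
grasp_force: 0.0
```

Emit:
jog_arm --rows '[{"fingers":0,"x":0,"y":0,"z":18,"ax":0,"ay":0,"az":0},{"fingers":0,"x":0,"y":0,"z":18,"ax":0,"ay":0,"az":0},{"fingers":0,"x":0,"y":0,"z":18,"ax":0,"ay":0,"az":0},{"fingers":0,"x":0,"y":0,"z":18,"ax":0,"ay":0,"az":0},{"fingers":0,"x":0,"y":0,"z":18,"ax":0,"ay":0,"az":0},{"fingers":0,"x":0,"y":0,"z":18,"ax":0,"ay":0,"az":0},{"fingers":0,"x":0,"y":0,"z":18,"ax":0,"ay":0,"az":0},{"fingers":0,"x":0,"y":0,"z":15,"ax":0,"ay":0,"az":0}]'

```text
t: 4.9
eef_pos: [0.4112, 0.1865, 0.0896]
tool_rot: [0.0, 0.995, 0.098, -0.0]
contact_force: [-0.5, -0.8, 0.1]
gripper_width: 0.003
grasp_force: 0.0
```

Run:
```python
from h import *
d=cam('side')
cv2.imwrite('pics/s2.png',cv2.resize(d['pixels'][230:360,160:340,::-1],None,fx=4,fy=4,interpolation=cv2.INTER_CUBIC))
print(bot.get_obs()['eef_pos'],proj(d,bot.get_obs()['eef_pos']))
```

```text
[0.41001467 0.18585985 0.08779257] [292.52028167 286.75546605]
```

View pics/s2.png

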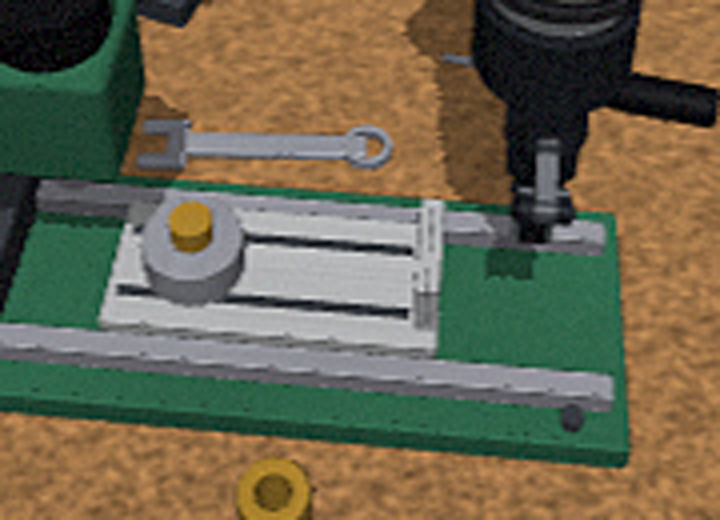

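The closed tips hover in the channel about 35 mm behind the lug, tip at crop (537,240), laterally in line with the lug at (428,250).

Emit:
jog_arm --rows '[{"fingers":0,"x":0,"y":0,"z":9,"ax":0,"ay":0,"az":0},{"fingers":0,"x":0,"y":0,"z":9,"ax":0,"ay":0,"az":0},{"fingers":0,"x":0,"y":0,"z":9,"ax":0,"ay":0,"az":0},{"fingers":0,"x":0,"y":0,"z":8,"ax":0,"ay":0,"az":0},{"fingers":0,"x":5,"y":0,"z":0,"ax":0,"ay":0,"az":0},{"fingers":0,"x":5,"y":0,"z":0,"ax":0,"ay":0,"az":0},{"fingers":0,"x":5,"y":0,"z":0,"ax":0,"ay":0,"az":0},{"fingers":0,"x":5,"y":0,"z":0,"ax":0,"ay":0,"az":0}]'

```text
t: 5.75
eef_pos: [0.4317, 0.1908, 0.0557]
tool_rot: [-0.0, 0.995, 0.099, 0.0]
contact_force: [-0.3, -0.3, -0.1]
gripper_width: 0.001
grasp_force: 0.0
```

Emit:
jog_arm --rows '[{"fingers":0,"x":4,"y":0,"z":0,"ax":0,"ay":0,"az":0},{"fingers":0,"x":4,"y":0,"z":0,"ax":0,"ay":0,"az":0},{"fingers":0,"x":4,"y":0,"z":0,"ax":0,"ay":0,"az":0},{"fingers":0,"x":4,"y":0,"z":0,"ax":0,"ay":0,"az":0},{"fingers":0,"x":4,"y":0,"z":0,"ax":0,"ay":0,"az":0},{"fingers":0,"x":4,"y":0,"z":0,"ax":0,"ay":0,"az":0},{"fingers":0,"x":4,"y":0,"z":0,"ax":0,"ay":0,"az":0},{"fingers":0,"x":4,"y":0,"z":0,"ax":0,"ay":0,"az":0}]'

```text
t: 6.55
eef_pos: [0.4625, 0.1968, 0.0551]
tool_rot: [0.0, 0.995, 0.099, -0.0]
contact_force: [-1.8, -0.8, -0.8]
gripper_width: 0.003
grasp_force: 0.9
```

Emit:
jog_arm --rows '[{"fingers":0,"x":3,"y":0,"z":0,"ax":0,"ay":0,"az":0},{"fingers":0,"x":3,"y":0,"z":0,"ax":0,"ay":0,"az":0},{"fingers":0,"x":3,"y":0,"z":0,"ax":0,"ay":0,"az":0},{"fingers":0,"x":3,"y":0,"z":0,"ax":0,"ay":0,"az":0},{"fingers":0,"x":3,"y":0,"z":0,"ax":0,"ay":0,"az":0},{"fingers":0,"x":3,"y":0,"z":0,"ax":0,"ay":0,"az":0},{"fingers":0,"x":3,"y":0,"z":0,"ax":0,"ay":0,"az":0},{"fingers":0,"x":3,"y":0,"z":0,"ax":0,"ay":0,"az":0}]'

```text
t: 7.35
eef_pos: [0.4859, 0.2016, 0.0553]
tool_rot: [0.0, 0.995, 0.099, -0.0]
contact_force: [-2.4, 0.2, -1.1]
gripper_width: 0.001
grasp_force: 0.9
```

Emit:
jog_arm --rows '[{"fingers":0,"x":1.5,"y":0,"z":0,"ax":0,"ay":0,"az":0},{"fingers":0,"x":1.5,"y":0,"z":0,"ax":0,"ay":0,"az":0},{"fingers":0,"x":1.5,"y":0,"z":0,"ax":0,"ay":0,"az":0},{"fingers":0,"x":1.5,"y":0,"z":0,"ax":0,"ay":0,"az":0},{"fingers":0,"x":1.5,"y":0,"z":0,"ax":0,"ay":0,"az":0},{"fingers":0,"x":1.5,"y":0,"z":0,"ax":0,"ay":0,"az":0},{"fingers":0,"x":1.5,"y":0,"z":0,"ax":0,"ay":0,"az":0},{"fingers":0,"x":1.5,"y":0,"z":0,"ax":0,"ay":0,"az":0}]'

```text
t: 8.15
eef_pos: [0.4975, 0.204, 0.0553]
tool_rot: [0.0, 0.995, 0.099, -0.0]
contact_force: [-3.7, -0.2, 1.6]
gripper_width: 0.002
grasp_force: 1.8
```

Emit:
jog_arm --rows '[{"fingers":0,"x":1,"y":0,"z":0,"ax":0,"ay":0,"az":0},{"fingers":0,"x":1,"y":0,"z":0,"ax":0,"ay":0,"az":0},{"fingers":0,"x":1,"y":0,"z":0,"ax":0,"ay":0,"az":0},{"fingers":0,"x":1,"y":0,"z":0,"ax":0,"ay":0,"az":0},{"fingers":0,"x":1,"y":0,"z":0,"ax":0,"ay":0,"az":0},{"fingers":0,"x":1,"y":0,"z":0,"ax":0,"ay":0,"az":0},{"fingers":0,"x":1,"y":0,"z":0,"ax":0,"ay":0,"az":0},{"fingers":0,"x":1,"y":0,"z":0,"ax":0,"ay":0,"az":0}]'

```text
t: 8.95
eef_pos: [0.5024, 0.2049, 0.0549]
tool_rot: [0.001, 0.995, 0.099, -0.003]
contact_force: [-13.8, -1.6, 10.3]
gripper_width: 0.002
grasp_force: 7.1
```

Contact with the stop (14 N). I'll hold briefly, back off, and look.

Emit:
jog_arm --rows '[{"fingers":0,"x":0,"y":0,"z":0,"ax":0,"ay":0,"az":0},{"fingers":0,"x":0,"y":0,"z":0,"ax":0,"ay":0,"az":0},{"fingers":0,"x":0,"y":0,"z":0,"ax":0,"ay":0,"az":0},{"fingers":0,"x":-2,"y":0,"z":0,"ax":0,"ay":0,"az":0},{"fingers":0,"x":-4,"y":0,"z":0,"ax":0,"ay":0,"az":0},{"fingers":0,"x":-8,"y":0,"z":0,"ax":0,"ay":0,"az":0},{"fingers":0,"x":-10,"y":0,"z":0,"ax":0,"ay":0,"az":0},{"fingers":0,"x":-10,"y":0,"z":0,"ax":0,"ay":0,"az":0}]'

```text
t: 9.75
eef_pos: [0.4714, 0.1987, 0.0554]
tool_rot: [-0.0, 0.995, 0.099, 0.0]
contact_force: [0.2, -0.0, -0.1]
gripper_width: 0.001
grasp_force: 0.0
```

Emit:
jog_arm --rows '[{"fingers":0,"x":0,"y":0,"z":-20,"ax":0,"ay":0,"az":0},{"fingers":0,"x":0,"y":0,"z":-20,"ax":0,"ay":0,"az":0},{"fingers":0,"x":0,"y":0,"z":-20,"ax":0,"ay":0,"az":0},{"fingers":0,"x":0,"y":0,"z":-20,"ax":0,"ay":0,"az":0},{"fingers":0,"x":0,"y":0,"z":-20,"ax":0,"ay":0,"az":0},{"fingers":0,"x":0,"y":0,"z":-20,"ax":0,"ay":0,"az":0},{"fingers":0,"x":0,"y":0,"z":0,"ax":0,"ay":0,"az":0},{"fingers":0,"x":0,"y":0,"z":0,"ax":0,"ay":0,"az":0}]'

```text
t: 10.55
eef_pos: [0.4716, 0.1987, 0.1753]
tool_rot: [0.0, 0.995, 0.099, 0.0]
contact_force: [-0.4, 0.4, -0.7]
gripper_width: 0.004
grasp_force: 0.0
```

Run:
```python
from h import *
d=cam('side')
cv2.imwrite('pics/s3.png',cv2.resize(d['pixels'][230:360,100:300,::-1],None,fx=4,fy=4,interpolation=cv2.INTER_CUBIC))
```

```text
(no output)
```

View pics/s3.png

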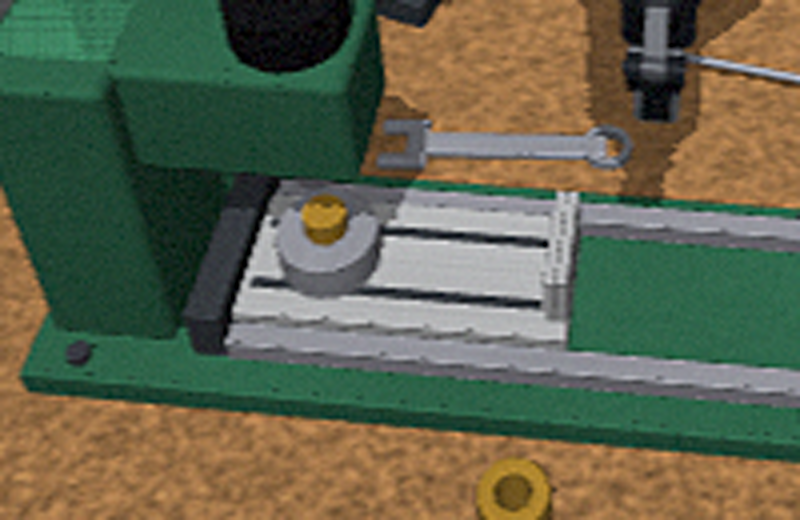

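The pallet's far edge sits flush against the dark stop at crop (235,330). Moving on to the console.

Emit:
jog_arm --rows '[{"fingers":55.5,"x":3.6,"y":29.3,"z":-3,"ax":0,"ay":0,"az":0},{"fingers":55.5,"x":3.6,"y":29.3,"z":-3,"ax":0,"ay":0,"az":0},{"fingers":55.5,"x":3.6,"y":29.3,"z":-3,"ax":0,"ay":0,"az":0},{"fingers":55.5,"x":3.6,"y":29.3,"z":-3,"ax":0,"ay":0,"az":0},{"fingers":55.5,"x":3.6,"y":29.3,"z":0,"ax":0,"ay":0,"az":0},{"fingers":55.5,"x":3.6,"y":29.3,"z":0,"ax":0,"ay":0,"az":0},{"fingers":55.5,"x":3.6,"y":29.3,"z":0,"ax":0,"ay":0,"az":0},{"fingers":55.5,"x":3.6,"y":29.3,"z":0,"ax":0,"ay":0,"az":0}]'

```text
t: 11.4
eef_pos: [0.5457, -0.0265, 0.1859]
tool_rot: [-0.0, 0.995, 0.099, -0.001]
contact_force: [0.3, 0.7, 0.4]
gripper_width: 0.648
grasp_force: 0.0
```

Emit:
jog_arm --rows '[{"fingers":55.5,"x":3.6,"y":29.3,"z":0,"ax":0,"ay":0,"az":0},{"fingers":55.5,"x":3.6,"y":29.3,"z":0,"ax":0,"ay":0,"az":0},{"fingers":55.5,"x":3.6,"y":29.3,"z":0,"ax":0,"ay":0,"az":0},{"fingers":55.5,"x":3.6,"y":29.3,"z":0,"ax":0,"ay":0,"az":0},{"fingers":55.5,"x":3.6,"y":29.3,"z":0,"ax":0,"ay":0,"az":0},{"fingers":55.5,"x":3.6,"y":29.3,"z":0,"ax":0,"ay":0,"az":0},{"fingers":55.5,"x":3.6,"y":29.3,"z":0,"ax":0,"ay":0,"az":0},{"fingers":55.5,"x":3.6,"y":29.3,"z":0,"ax":0,"ay":0,"az":0}]'

```text
t: 12.2
eef_pos: [0.6203, -0.2502, 0.1854]
tool_rot: [-0.0, 0.995, 0.099, -0.001]
contact_force: [-0.4, -0.4, 0.2]
gripper_width: 0.647
grasp_force: 0.0
```

Emit:
jog_arm --rows '[{"fingers":55.5,"x":0,"y":0,"z":10,"ax":0,"ay":0,"az":1.2},{"fingers":55.5,"x":0,"y":0,"z":10,"ax":0,"ay":0,"az":1.2},{"fingers":55.5,"x":0,"y":0,"z":10,"ax":0,"ay":0,"az":1.2},{"fingers":55.5,"x":0,"y":0,"z":10,"ax":0,"ay":0,"az":1},{"fingers":55.5,"x":0,"y":0,"z":10,"ax":0,"ay":0,"az":0},{"fingers":55.5,"x":0,"y":0,"z":10,"ax":0,"ay":0,"az":0},{"fingers":55.5,"x":0,"y":0,"z":10,"ax":0,"ay":0,"az":0},{"fingers":55.5,"x":0,"y":0,"z":10,"ax":0,"ay":0,"az":0}]'

```text
t: 13.0
eef_pos: [0.6209, -0.2493, 0.1065]
tool_rot: [0.0, 0.998, 0.059, 0.0]
contact_force: [0.1, -0.2, 0.6]
gripper_width: 0.646
grasp_force: 0.0
```

Run:
```python
from h import *
A=np.zeros((600,800,3),np.uint8)
d=cam('side');e=bot.get_obs()['eef_pos'];print(e,bot.get_obs()['gripper_width'],'side',proj(d,e))
A[:600,:400]=cv2.resize(d['pixels'][130:205,228:278,::-1],(400,600),interpolation=cv2.INTER_CUBIC)
d=cam('top');print('top',proj(d,e))
A[:384,400:]=cv2.resize(d['pixels'][157:205,287:337,::-1],(400,384),interpolation=cv2.INTER_CUBIC)
cv2.imwrite('pics/c3.png',A)
```

```text
[ 0.61981345 -0.24903565  0.10464301] 0.6515110091324845 side [253.9214705  158.53151668]
top [313.51292685 178.64420707]
```

View pics/c3.png

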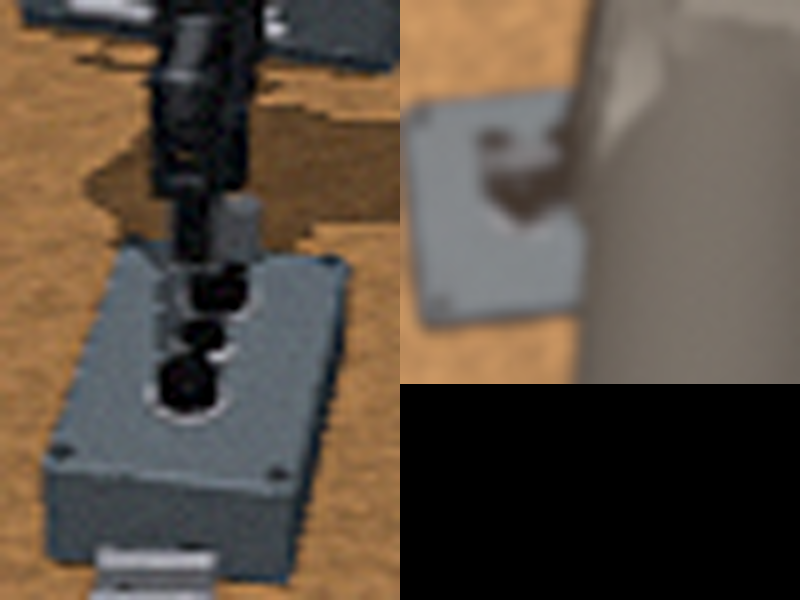

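Run:
```python
from h import *
import pickle
s=pickle.load(open('side.pkl','rb'));t=pickle.load(open('top.pkl','rb'))
a=np.radians(6.7);X=np.array([np.cos(a),np.sin(a),0]);Y=np.array([-np.sin(a),np.cos(a),0])
c=np.array([.620,-.249,0]);k=lambda p:np.round((p-[228,130])*8,0)
kt=lambda p:np.round((p-[287,157])*8,0)
for n,y in(('L',.035),('S',0),('R',-.035)):
  print(n,'cap side',k(proj(s,c+Y*y+[0,0,.066])),'top',kt(proj(t,c+Y*y+[0,0,.066])))
for sx in(1,-1):
  for sy in(1,-1): print('corner',sx,sy,k(proj(s,c+X*.05*sx+Y*.085*sy+[0,0,.05])),kt(proj(t,c+X*.05*sx+Y*.085*sy+[0,0,.05])))
e=np.array([.6205,-.2492,.1055])
for n,y in(('L',1),('R',-1)):
  for sx in(-1,1):
    for i in(.0275,.042): print('tip',n,sx,i,k(proj(s,e+Y*y*i+X*.011*sx+[0,0,.004])))
```

```text
L cap side [192. 359.] top [122. 194.]
S cap side [206. 310.] top [202. 185.]
R cap side [220. 263.] top [281. 177.]
corner 1 1 [ 41. 454.] [-6. 99.]
corner 1 -1 [124. 222.] [374.  60.]
corner -1 1 [299. 481.] [ 19. 322.]
corner -1 -1 [354. 243.] [402. 282.]
tip L -1 0.0275 [222. 257.]
tip L -1 0.042 [216. 278.]
tip L 1 0.0275 [166. 252.]
tip L 1 0.042 [159. 272.]
tip R -1 0.0275 [244. 184.]
tip R -1 0.042 [250. 165.]
tip R 1 0.0275 [190. 179.]
tip R 1 0.042 [196. 161.]
```

The side picture puts the tips at crop (192,262), above the left cap at (187,378). Side and top disagree by about 5 mm in y, so I take +3 mm as a compromise, well within the 26 mm caps, then descend.

Emit:
jog_arm --rows '[{"fingers":55.5,"x":0,"y":-3,"z":0,"ax":0,"ay":0,"az":0},{"fingers":55.5,"x":0,"y":0,"z":5,"ax":0,"ay":0,"az":0},{"fingers":55.5,"x":0,"y":0,"z":5,"ax":0,"ay":0,"az":0},{"fingers":55.5,"x":0,"y":0,"z":5,"ax":0,"ay":0,"az":0},{"fingers":55.5,"x":0,"y":0,"z":5,"ax":0,"ay":0,"az":0},{"fingers":55.5,"x":0,"y":0,"z":5,"ax":0,"ay":0,"az":0},{"fingers":55.5,"x":0,"y":0,"z":5,"ax":0,"ay":0,"az":0},{"fingers":55.5,"x":0,"y":0,"z":0,"ax":0,"ay":0,"az":0}]'

```text
t: 13.9
eef_pos: [0.62, -0.2462, 0.0763]
tool_rot: [-0.0, 0.998, 0.059, -0.001]
contact_force: [0.6, 0.4, -0.2]
gripper_width: 0.65
grasp_force: 0.0
```

Run:
```python
from h import *
d=cam('side');o=bot.get_obs();print(o['eef_pos'],o['contact_force'])
cv2.imwrite('pics/c4.png',cv2.resize(d['pixels'][140:200,228:278,::-1],(500,600),interpolation=cv2.INTER_CUBIC))
```

```text
[ 0.62024954 -0.2463532   0.07678689] [ 0.45401603 -0.39867443 -0.00866628]
```

View pics/c4.png

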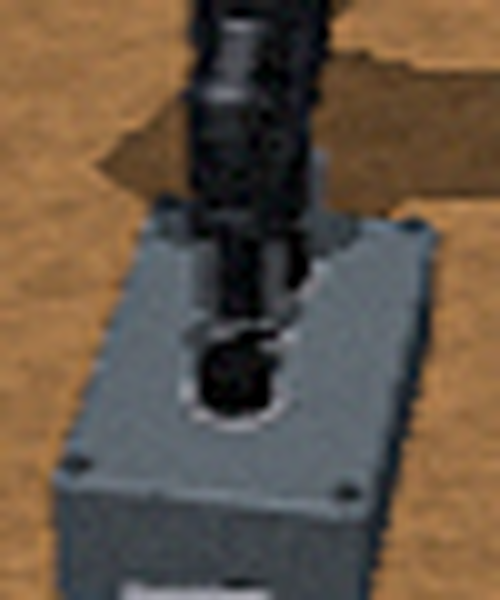

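Tip end at crop (240,320); cap top centre near (235,362). Shift 2 mm more and descend to contact, where a picture is unambiguous.

Emit:
jog_arm --rows '[{"fingers":55.5,"x":0,"y":-2,"z":0,"ax":0,"ay":0,"az":0},{"fingers":55.5,"x":0,"y":0,"z":2,"ax":0,"ay":0,"az":0},{"fingers":55.5,"x":0,"y":0,"z":2,"ax":0,"ay":0,"az":0},{"fingers":55.5,"x":0,"y":0,"z":2,"ax":0,"ay":0,"az":0},{"fingers":55.5,"x":0,"y":0,"z":2,"ax":0,"ay":0,"az":0},{"fingers":55.5,"x":0,"y":0,"z":2,"ax":0,"ay":0,"az":0},{"fingers":55.5,"x":0,"y":0,"z":2,"ax":0,"ay":0,"az":0},{"fingers":55.5,"x":0,"y":0,"z":0,"ax":0,"ay":0,"az":0}]'

```text
t: 14.75
eef_pos: [0.6201, -0.2443, 0.0649]
tool_rot: [-0.0, 0.998, 0.059, -0.0]
contact_force: [0.7, 1.3, -0.7]
gripper_width: 0.647
grasp_force: 0.0
```

Emit:
jog_arm --rows '[{"fingers":55.5,"x":0,"y":0,"z":1,"ax":0,"ay":0,"az":0},{"fingers":55.5,"x":0,"y":0,"z":1,"ax":0,"ay":0,"az":0},{"fingers":55.5,"x":0,"y":0,"z":1,"ax":0,"ay":0,"az":0},{"fingers":55.5,"x":0,"y":0,"z":0,"ax":0,"ay":0,"az":0},{"fingers":55.5,"x":0,"y":0,"z":0,"ax":0,"ay":0,"az":0},{"fingers":55.5,"x":0,"y":0,"z":0,"ax":0,"ay":0,"az":0},{"fingers":55.5,"x":0,"y":0,"z":0,"ax":0,"ay":0,"az":0},{"fingers":55.5,"x":0,"y":0,"z":0,"ax":0,"ay":0,"az":0}]'

```text
t: 15.55
eef_pos: [0.6203, -0.2444, 0.0623]
tool_rot: [0.0, 0.998, 0.059, 0.0]
contact_force: [0.2, 0.7, -0.3]
gripper_width: 0.649
grasp_force: 0.0
```

Emit:
jog_arm --rows '[{"fingers":55.5,"x":0,"y":0,"z":1,"ax":0,"ay":0,"az":0},{"fingers":55.5,"x":0,"y":0,"z":1,"ax":0,"ay":0,"az":0},{"fingers":55.5,"x":0,"y":0,"z":0,"ax":0,"ay":0,"az":0},{"fingers":55.5,"x":0,"y":0,"z":0,"ax":0,"ay":0,"az":0},{"fingers":55.5,"x":0,"y":0,"z":0,"ax":0,"ay":0,"az":0},{"fingers":55.5,"x":0,"y":0,"z":0,"ax":0,"ay":0,"az":0},{"fingers":55.5,"x":0,"y":0,"z":0,"ax":0,"ay":0,"az":0},{"fingers":55.5,"x":0,"y":0,"z":0,"ax":0,"ay":0,"az":0}]'

```text
t: 16.35
eef_pos: [0.6204, -0.2444, 0.0604]
tool_rot: [0.0, 0.998, 0.059, 0.0]
contact_force: [-0.9, 0.4, 3.1]
gripper_width: 0.653
grasp_force: 1.6
```

Emit:
jog_arm --rows '[{"fingers":55.5,"x":0,"y":0,"z":1,"ax":0,"ay":0,"az":0},{"fingers":55.5,"x":0,"y":0,"z":1,"ax":0,"ay":0,"az":0},{"fingers":55.5,"x":0,"y":0,"z":0,"ax":0,"ay":0,"az":0},{"fingers":55.5,"x":0,"y":0,"z":0,"ax":0,"ay":0,"az":0},{"fingers":55.5,"x":0,"y":0,"z":0,"ax":0,"ay":0,"az":0},{"fingers":55.5,"x":0,"y":0,"z":0,"ax":0,"ay":0,"az":0},{"fingers":55.5,"x":0,"y":0,"z":0,"ax":0,"ay":0,"az":0},{"fingers":55.5,"x":0,"y":0,"z":0,"ax":0,"ay":0,"az":0}]'

```text
t: 17.15
eef_pos: [0.6204, -0.2444, 0.0584]
tool_rot: [0.0, 0.998, 0.059, 0.0]
contact_force: [-0.9, 0.6, 4.6]
gripper_width: 0.649
grasp_force: 2.3
```

Run:
```python
from h import *
d=cam('side');o=bot.get_obs();print(o['eef_pos'],o['contact_force'],o['torque'])
cv2.imwrite('pics/c5.png',cv2.resize(d['pixels'][140:200,228:278,::-1],(500,600),interpolation=cv2.INTER_CUBIC))
```

```text
[ 0.62045619 -0.24441819  0.05838665] [-0.49945739 -0.05625493  4.64697826] [0.05336946 0.06709816 0.01051654]
```

View pics/c5.png

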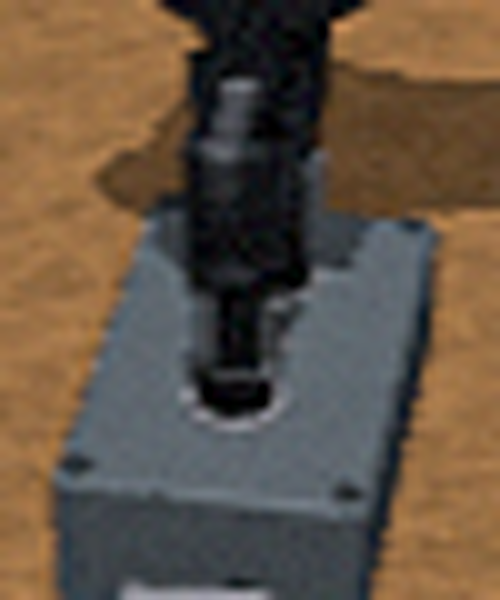

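The near tip stands on the left cap at about (240,372). The force slope of 0.75 N/mm and the small moment say both buttons move. Press on and hold.

Emit:
jog_arm --rows '[{"fingers":55.5,"x":0,"y":0,"z":1,"ax":0,"ay":0,"az":0},{"fingers":55.5,"x":0,"y":0,"z":0,"ax":0,"ay":0,"az":0},{"fingers":55.5,"x":0,"y":0,"z":1,"ax":0,"ay":0,"az":0},{"fingers":55.5,"x":0,"y":0,"z":0,"ax":0,"ay":0,"az":0},{"fingers":55.5,"x":0,"y":0,"z":1,"ax":0,"ay":0,"az":0},{"fingers":55.5,"x":0,"y":0,"z":1,"ax":0,"ay":0,"az":0},{"fingers":55.5,"x":0,"y":0,"z":0,"ax":0,"ay":0,"az":0},{"fingers":55.5,"x":0,"y":0,"z":0,"ax":0,"ay":0,"az":0}]'

```text
t: 18.0
eef_pos: [0.6204, -0.2445, 0.0546]
tool_rot: [0.0, 0.998, 0.059, 0.0]
contact_force: [-1.3, 0.5, 6.6]
gripper_width: 0.65
grasp_force: 3.6
```

Emit:
jog_arm --rows '[{"fingers":55.5,"x":0,"y":0,"z":1,"ax":0,"ay":0,"az":0},{"fingers":55.5,"x":0,"y":0,"z":0.5,"ax":0,"ay":0,"az":0},{"fingers":55.5,"x":0,"y":0,"z":0,"ax":0,"ay":0,"az":0},{"fingers":55.5,"x":0,"y":0,"z":0,"ax":0,"ay":0,"az":0},{"fingers":55.5,"x":0,"y":0,"z":0,"ax":0,"ay":0,"az":0},{"fingers":55.5,"x":0,"y":0,"z":0,"ax":0,"ay":0,"az":0},{"fingers":55.5,"x":0,"y":0,"z":0,"ax":0,"ay":0,"az":0},{"fingers":55.5,"x":0,"y":0,"z":0,"ax":0,"ay":0,"az":0}]'

```text
t: 18.8
eef_pos: [0.6205, -0.2445, 0.054]
tool_rot: [0.0, 0.998, 0.059, 0.0]
contact_force: [-3.6, 1.1, 13.4]
gripper_width: 0.651
grasp_force: 6.5
```

Emit:
jog_arm --rows '[{"fingers":55.5,"x":0,"y":0,"z":0,"ax":0,"ay":0,"az":0},{"fingers":55.5,"x":0,"y":0,"z":0,"ax":0,"ay":0,"az":0},{"fingers":55.5,"x":0,"y":0,"z":0,"ax":0,"ay":0,"az":0},{"fingers":55.5,"x":0,"y":0,"z":0,"ax":0,"ay":0,"az":0},{"fingers":55.5,"x":0,"y":0,"z":0,"ax":0,"ay":0,"az":0},{"fingers":55.5,"x":0,"y":0,"z":0,"ax":0,"ay":0,"az":0},{"fingers":55.5,"x":0,"y":0,"z":0,"ax":0,"ay":0,"az":0},{"fingers":55.5,"x":0,"y":0,"z":0,"ax":0,"ay":0,"az":0}]'

```text
t: 19.6
eef_pos: [0.6205, -0.2445, 0.054]
tool_rot: [0.0, 0.998, 0.059, 0.0]
contact_force: [-2.5, 1.7, 13.0]
gripper_width: 0.648
grasp_force: 6.5
```

Emit:
jog_arm --rows '[{"fingers":55.5,"x":0,"y":0,"z":0,"ax":0,"ay":0,"az":0},{"fingers":55.5,"x":0,"y":0,"z":0,"ax":0,"ay":0,"az":0},{"fingers":55.5,"x":0,"y":0,"z":0,"ax":0,"ay":0,"az":0},{"fingers":55.5,"x":0,"y":0,"z":0,"ax":0,"ay":0,"az":0},{"fingers":55.5,"x":0,"y":0,"z":0,"ax":0,"ay":0,"az":0},{"fingers":55.5,"x":0,"y":0,"z":0,"ax":0,"ay":0,"az":0},{"fingers":55.5,"x":0,"y":0,"z":0,"ax":0,"ay":0,"az":0},{"fingers":55.5,"x":0,"y":0,"z":0,"ax":0,"ay":0,"az":0}]'

```text
t: 20.4
eef_pos: [0.6205, -0.2444, 0.054]
tool_rot: [0.0, 0.998, 0.059, 0.0]
contact_force: [-3.3, 0.6, 12.5]
gripper_width: 0.647
grasp_force: 6.5
```

Emit:
jog_arm --rows '[{"fingers":55.5,"x":0,"y":0,"z":0,"ax":0,"ay":0,"az":0},{"fingers":55.5,"x":0,"y":0,"z":0,"ax":0,"ay":0,"az":0},{"fingers":55.5,"x":0,"y":0,"z":0,"ax":0,"ay":0,"az":0},{"fingers":55.5,"x":0,"y":0,"z":0,"ax":0,"ay":0,"az":0},{"fingers":55.5,"x":0,"y":0,"z":0,"ax":0,"ay":0,"az":0},{"fingers":55.5,"x":0,"y":0,"z":0,"ax":0,"ay":0,"az":0},{"fingers":55.5,"x":0,"y":0,"z":0,"ax":0,"ay":0,"az":0},{"fingers":55.5,"x":0,"y":0,"z":0,"ax":0,"ay":0,"az":0}]'

```text
t: 21.2
eef_pos: [0.6204, -0.2445, 0.054]
tool_rot: [0.0, 0.998, 0.059, 0.0]
contact_force: [-2.9, 1.4, 12.3]
gripper_width: 0.654
grasp_force: 6.5
```

Emit:
jog_arm --rows '[{"fingers":55.5,"x":0,"y":0,"z":0,"ax":0,"ay":0,"az":0},{"fingers":55.5,"x":0,"y":0,"z":0,"ax":0,"ay":0,"az":0},{"fingers":55.5,"x":0,"y":0,"z":0,"ax":0,"ay":0,"az":0},{"fingers":55.5,"x":0,"y":0,"z":0,"ax":0,"ay":0,"az":0},{"fingers":55.5,"x":0,"y":0,"z":0,"ax":0,"ay":0,"az":0},{"fingers":55.5,"x":0,"y":0,"z":0,"ax":0,"ay":0,"az":0},{"fingers":55.5,"x":0,"y":0,"z":0,"ax":0,"ay":0,"az":0},{"fingers":55.5,"x":0,"y":0,"z":0,"ax":0,"ay":0,"az":0}]'

```text
t: 22.0
eef_pos: [0.6205, -0.2444, 0.054]
tool_rot: [0.0, 0.998, 0.059, 0.0]
contact_force: [-4.0, 1.5, 13.5]
gripper_width: 0.653
grasp_force: 6.5
```

Emit:
jog_arm --rows '[{"fingers":55.5,"x":0,"y":0,"z":0,"ax":0,"ay":0,"az":0},{"fingers":55.5,"x":0,"y":0,"z":0,"ax":0,"ay":0,"az":0},{"fingers":55.5,"x":0,"y":0,"z":0,"ax":0,"ay":0,"az":0},{"fingers":55.5,"x":0,"y":0,"z":0,"ax":0,"ay":0,"az":0},{"fingers":55.5,"x":0,"y":0,"z":0,"ax":0,"ay":0,"az":0},{"fingers":55.5,"x":0,"y":0,"z":0,"ax":0,"ay":0,"az":0},{"fingers":55.5,"x":0,"y":0,"z":0,"ax":0,"ay":0,"az":0},{"fingers":55.5,"x":0,"y":0,"z":0,"ax":0,"ay":0,"az":0}]'

```text
t: 22.8
eef_pos: [0.6205, -0.2444, 0.054]
tool_rot: [0.0, 0.998, 0.059, 0.0]
contact_force: [-3.9, 1.5, 13.2]
gripper_width: 0.648
grasp_force: 6.5
```

Emit:
jog_arm --rows '[{"fingers":55.5,"x":0,"y":0,"z":-2,"ax":0,"ay":0,"az":0},{"fingers":55.5,"x":0,"y":0,"z":-3,"ax":0,"ay":0,"az":0},{"fingers":55.5,"x":0,"y":0,"z":-4,"ax":0,"ay":0,"az":0},{"fingers":55.5,"x":0,"y":0,"z":-8,"ax":0,"ay":0,"az":0},{"fingers":55.5,"x":0,"y":0,"z":-12,"ax":0,"ay":0,"az":0},{"fingers":55.5,"x":0,"y":0,"z":-15,"ax":0,"ay":0,"az":0},{"fingers":55.5,"x":0,"y":0,"z":-15,"ax":0,"ay":0,"az":0},{"fingers":55.5,"x":0,"y":0,"z":-10,"ax":0,"ay":0,"az":0}]'

```text
t: 23.6
eef_pos: [0.6211, -0.2446, 0.1241]
tool_rot: [0.0, 0.998, 0.059, 0.001]
contact_force: [-0.8, 0.1, -1.4]
gripper_width: 0.651
grasp_force: 0.0
```

Emit:
jog_arm --rows '[{"fingers":55.5,"x":0,"y":0,"z":-10,"ax":0,"ay":0,"az":0},{"fingers":55.5,"x":0,"y":0,"z":-10,"ax":0,"ay":0,"az":0},{"fingers":55.5,"x":0,"y":0,"z":-10,"ax":0,"ay":0,"az":0},{"fingers":55.5,"x":0,"y":0,"z":-5,"ax":0,"ay":0,"az":0},{"fingers":55.5,"x":0,"y":0,"z":0,"ax":0,"ay":0,"az":0},{"fingers":55.5,"x":0,"y":0,"z":0,"ax":0,"ay":0,"az":0},{"fingers":55.5,"x":0,"y":0,"z":0,"ax":0,"ay":0,"az":0},{"fingers":55.5,"x":0,"y":0,"z":0,"ax":0,"ay":0,"az":0}]'

```text
t: 24.4
eef_pos: [0.62, -0.2443, 0.1562]
tool_rot: [-0.0, 0.998, 0.059, -0.0]
contact_force: [-0.5, -0.3, 0.7]
gripper_width: 0.65
grasp_force: 0.0
```

Run:
```python
from h import *
d=cam('side');print(bot.get_obs()['contact_force'])
cv2.imwrite('pics/s9.png',cv2.resize(d['pixels'][:,:,::-1],(800,600),interpolation=cv2.INTER_CUBIC))
```

```text
[ 0.43320812 -0.72642422  0.22555702]
```

View pics/s9.png

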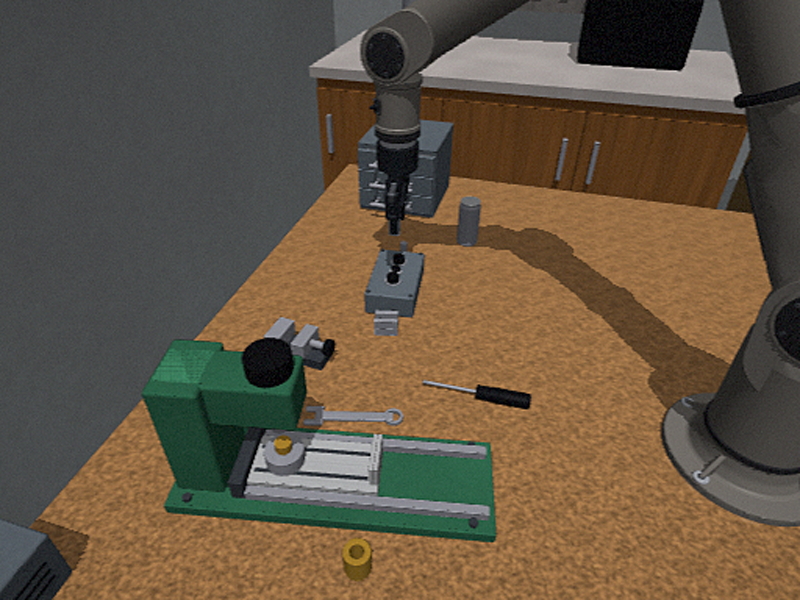

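The pallet is home (lug at 377,460), the buttons are up (398,258 and 393,278), the bystanders are unmoved and the gripper is clear.

```bash
python3 -c "
from station import bot
print(bot.hand_in())"
```

```text
the job is handed in; nothing more can be done
None
```

I pushed the pallet home against the stop, held both start buttons fully down for about 4.5 s and released them, and handed the job in at about 24 s; the last picture showed the pallet home, the buttons up and the bystanders unmoved, but hand-in returned no verdict.

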